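# Set the ingredient station for onions

### The job

Onions are up next: at the three-bay steel ingredient station, push the blue sliding cover of the bay that holds the onion fully open (all the way back), and push the covers of the other two bays fully shut, in any order. Push the covers with the fingertips; leave the food lying in its bays and do not lift or shove it, or the pickle jar and the peeler nearby.

Things in the scene. Friction and masses are not known exactly. Their poses are not given: they have to be found in the camera images.
- station: Fixed steel station 244 (x) x 356 (y) x 116 mm high; origin: centre of underside; x away from robot at yaw 0, y left, z up; yaw within +-0.2 rad. Front half: three open wells (left, middle, right) centred at x -63, y +116, 0, -116 mm, each 106 x 108 mm inside, floor at z 8 mm. Rear half: closed housing, top z 106 mm, onto which covers slide back. Low rails between covers, top z 116 mm.
- cover_left (a joint): Slide of the left bay's blue cover, in m along the station's +x: 0 = fully shut (toward the robot, over the well), 0.11 = fully open (back, on the rear housing). Starts part open. Slides with about 2.5 N, stays where left, hard stop at each end. Plate 116 (x) x 108 (y) x 4 mm, top at station z 111 mm, with a raised block in its middle.
- block_left (a point): Top centre of the raised block, 92 (x) x 90 (y) x 26 mm high, on the left bay's cover; moves with the cover. Its front and rear faces stand 46 mm before and behind this point along the station's x and reach 26 mm down to the plate. At joint value q (mm) it is at x = q - 61, y = 116, z = 137 mm in the station frame.
- cover_middle (a joint): Slide of the middle bay's blue cover, in m along the station's +x: 0 = fully shut (toward the robot, over the well), 0.11 = fully open (back, on the rear housing). Starts part open. Slides with about 2.5 N, stays where left, hard stop at each end. Plate 116 (x) x 108 (y) x 4 mm, top at station z 111 mm, with a raised block in its middle.
- block_middle (a point): Top centre of the raised block, 92 (x) x 90 (y) x 26 mm high, on the middle bay's cover; moves with the cover. Its front and rear faces stand 46 mm before and behind this point along the station's x and reach 26 mm down to the plate. At joint value q (mm) it is at x = q - 61, y = 0, z = 137 mm in the station frame.
- cover_right (a joint): Slide of the right bay's blue cover, in m along the station's +x: 0 = fully shut (toward the robot, over the well), 0.11 = fully open (back, on the rear housing). Starts part open. Slides with about 2.5 N, stays where left, hard stop at each end. Plate 116 (x) x 108 (y) x 4 mm, top at station z 111 mm, with a raised block in its middle.
- block_right (a point): Top centre of the raised block, 92 (x) x 90 (y) x 26 mm high, on the right bay's cover; moves with the cover. Its front and rear faces stand 46 mm before and behind this point along the station's x and reach 26 mm down to the plate. At joint value q (mm) it is at x = q - 61, y = -116, z = 137 mm in the station frame.
- onion: Brown onion, 82 x 83 x 94 mm, in one of the three wells (any); origin at the centre of its underside as it first stood. Its top stays below the covers.
- potato: Red-skinned potato, 56 x 78 x 48 mm, in another well; origin at the centre of its underside.
- tub: Small white food tub with red fruit on it, 72 x 71 x 71 mm, in the remaining well; origin at the centre of its underside.
- pickles: Loose glass jar of pickles with a black lid, 83 x 83 x 128 mm, standing behind the station; origin at the centre of its underside. Bystander.
- peeler: Loose blue-handled peeler, 170 x 25 x 18 mm, lying on the table left of the station; origin at the centre of its underside. Bystander.

How it is judged (in metres and radians):
At the end, for the whole second after the job is handed in: The onion's cover is within 7 mm of its fully open stop, the other two covers are within 7 mm of fully shut, all covers at rest, and onion, potato, tub, pickle jar and peeler are each within 30 mm of where they started (((y of onion in the frame of station between 0.058 and 0.174 m and value of joint cover_left above 0.103 m and value of joint each of cover_middle, cover_right below 0.007 m) or (y of onion in the frame of station between -0.058 and 0.058 m and value of joint each of cover_left, cover_right below 0.007 m and value of joint cover_middle above 0.103 m) or (y of onion in the frame of station between -0.174 and -0.058 m and value of joint each of cover_left, cover_middle below 0.007 m and value of joint cover_right above 0.103 m)) and distance of each of onion, potato, tub, pickles, peeler from where it was at the start of the episode below 0.03 m and velocity of joint cover_left between -0.01 and 0.01 m/s and velocity of joint cover_middle between -0.01 and 0.01 m/s and velocity of joint cover_right between -0.01 and 0.01 m/s); the robot touches nothing.
It fails at once if the onion, potato or tub is lifted, carried or shoved (more than 30 mm from where it lay) (distance of any of onion, potato, tub from where it was at the start of the episode above 0.03 m).
It fails at once if the pickle jar or the peeler is lifted or shoved (more than 30 mm from where it stood) (distance of any of pickles, peeler from where it was at the start of the episode above 0.03 m).
It also fails if it takes over 45 s, if anything falls off the work surface, if the arm or the gripper's body presses on something with over 40 N, if the wrist force passes 120 N, or if a joint passes its speed limit or range.

### The arm

A 7-joint arm with a two-finger parallel gripper is mounted at the origin on a cart in front of the work surface, level with it; the furniture and walls round the work are solid. World frame = base frame: x ahead of the robot, y to its left, z up, the work surface at z = 0. Lengths are in mm, angles in rad, forces in N, time in s.
With the tool pointing down it reaches from about 400 to 875 mm from the base axis. Payload 19.3 kg.
Tool frame: the origin (TCP) lies at the very end of the fingers, on their centre line; the grasp point (between the pads) lies 19 mm behind it (grip_point_offset is the z of the grasp point in the tool frame, in mm); z points along the fingers, y is the line along which they close (so a half turn about z gives the same grasp; the last joint's range is limited). The gripper opens to 85 mm and grips with 20 to 120 N. Pads are 22 mm wide; open, the fingers measure 114 mm over their backs; the gripper's body (76 mm by 85 mm) begins 54 mm behind the grasp point. The pads swing forward as they close: fully open they stand 13 mm farther back than shut.
Start: joints at [-1.364, 0.521, -0.036, 1.599, 0.021, 1.021, -0.113], TCP at [170.818, 601.195, 231.291] pointing down, gripper open.
Joint ranges: [-2.91, 2.91], [-0.3, 2.13], [-1.5, 1.42], [0.17, 2.43], [-1.26, 4.41], [0.16, 1.93], [-2.52, 2.52]. Speed limits (rad/s): [1.89, 1.89, 2.39, 2.39, 3.01, 3.01, 3.01].

### API

Orientations are given as a 3x3 rotation matrix whose columns are the frame's x, y, z axes.
In Python, from workcell import movep, movel, goto_joints, open_gripper, clamp, wait, inverse_kinematics, read_state, camera, PlanningError, finish_job, grip_point_offset gives the robot as it stands. Calls block until the motion is done:
- movep(position, orientation): joint-space move of the TCP to a pose.
- movel(position, frame=None, max_speed=150, guard=None): straight line of the TCP; frame=None keeps the orientation; max_speed is the mean speed in mm/s. With guard (N) it stops when the force on the tool has changed by that much, and returns True; else False.
- goto_joints(angles): joint-space move.
- open_gripper() and clamp(): open the fingers fully, or close them until they stop; the grip force is fixed at half the most.
- wait(seconds).
- inverse_kinematics(position, orientation): joint angles nearest the present ones, or None.
- read_state(): the state.
- camera(name): name is "side" or "top"; returns a dict with "image" (420x560x3 uint8, blue, green, red), "range_z" (420x560 float32, mm along the optical axis (not along the pixel's ray), 0 where there is no reading), "fx", "fy", "cx", "cy" (pixels), "dist_coeffs" ([k1, k2, p1, p2, k3] as OpenCV has them; the pictures are not rectified), "cam_to_world" (4x4, takes a point from camera to world coordinates). Camera axes: x right, y up, looking along -z (the intrinsics and any distortion apply to the point x, -y, -z); pixel columns grow to the right and rows downward; lengths in mm; the calibration is good to about 2 mm. A picture is of the moment at which its call begins.
A pose or a line that the arm cannot do raises PlanningError and nothing moves.
- finish_job(): hands the job in; it is judged then, once.
The state is a dict: "time": time; "qpos": joint angles; "qvel": joint speeds; "joint_efforts": joint torques, N m; "eef_pos": TCP position; "tool_rot": TCP orientation; "ft_force": force on the tool from outside, world axes, zero at the start; "torque": the same for the moment, N m; "finger_gap": finger opening in mm; "gripper_force": force on a finger pad.
Only numpy, scipy, OpenCV 4.12 (cv2) and the standard library are available. Lean on these libraries where they do the work, as an engineer would, in place of code of your own. Each camera call takes 0.05 s, during which the arm holds its last target. There are 200 camera calls.

## Working session

There is one attempt and no reset: what is moved stays moved. The work goes in short steps, each a Python script; the robot and the scene stay as the last script left them, time stands still between calls to the robot, and variables do not carry over. Pictures are saved under pics/ and viewed, at most 10 in all, crops included, and the job is handed in when it is done.

```bash
mkdir -p pics; python3 - <<'E'
from workcell import *
import cv2,numpy as np
for n in ("top","side"):
    c=camera(n); cv2.imwrite(f"pics/{n}1.png",c["image"]); np.savez(f"{n}1.npz",**c)
    print(n,c["fx"],c["cx"],c["cy"],c["dist_coeffs"],np.round(c["cam_to_world"],3).tolist(),(c["range_z"]>0).mean())
E
```

```text
top 421.86644825296736 270.73928460032016 209.280925589956 [-0.11803408  0.          0.          0.          0.        ] [[-0.005, 0.996, -0.092, 529.215], [-1.0, -0.006, -0.014, 222.976], [-0.015, 0.092, 0.996, 1040.527], [0.0, 0.0, 0.0, 1.0]] 0.9959736394557823
side 442.3109232868307 282.9661606490225 207.16957269708632 [-0.14346117  0.          0.          0.          0.        ] [[-0.239, 0.484, -0.842, -129.561], [-0.971, -0.135, 0.197, 395.605], [-0.019, 0.865, 0.502, 561.078], [0.0, 0.0, 0.0, 1.0]] 0.9956930272108844
```

View pics/top1.png

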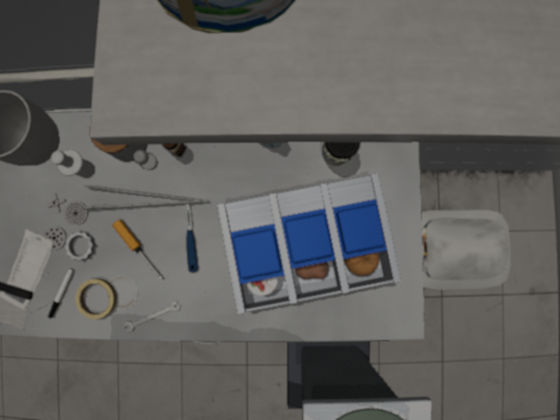

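View pics/side1.png

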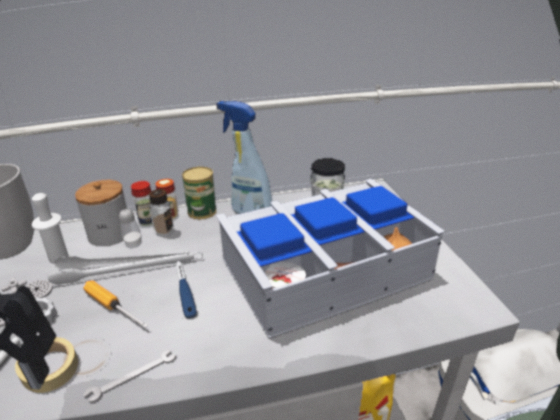

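The top view shows the tub in the left bay (265,285), the potato in the middle (315,270) and the onion in the right (362,262). All covers are part open. The side view agrees, with the jar behind the station and a shelf overhead at the back. Next I measure the blocks and the obstacles.

```bash
cat > h.py <<'E'
import cv2,numpy as np
def cloud(c):
    K=np.array([[float(c["fx"]),0,float(c["cx"])],[0,float(c["fy"]),float(c["cy"])],[0,0,1]])
    v,u=np.mgrid[0:420,0:560]
    n=cv2.undistortPoints(np.stack([u,v],-1).reshape(-1,1,2).astype(float),K,np.array(c["dist_coeffs"])).reshape(420,560,2)
    z=c["range_z"]; p=np.stack([n[...,0]*z,-n[...,1]*z,-z],-1)
    T=np.array(c["cam_to_world"]); return p@T[:3,:3].T+T[:3,3]
def blocks(c):
    P=cloud(c); hsv=cv2.cvtColor(c["image"],cv2.COLOR_BGR2HSV)
    m=cv2.inRange(hsv,(105,150,60),(130,255,255))>0
    m&=(abs(P[...,2]-137)<8)&(P[...,0]>350)
    n,l,s,cen=cv2.connectedComponentsWithStats(m.astype(np.uint8))
    out=[]
    for i in range(1,n):
        if s[i,4]>400:
            q=P[l==i]; r=cv2.minAreaRect(q[:,:2].astype(np.float32))
            out.append((r,np.median(q[:,2])))
    return sorted(out,key=lambda o:-o[0][0][1])
def station(c):
    b=blocks(c); return b
E
python3 - <<'E'
from h import *
for n in("top","side"):
    c=dict(np.load(n+"1.npz")); P=cloud(c)
    for r,z in blocks(c): print(n,np.round(r[0],1),np.round(r[1],1),r[2],z)
    if n=="top":
        for (u,v) in [(300,80),(300,130),(342,150),(415,200),(191,250),(310,205),(200,30)]: print(u,v,P[v,u].round())
    # station rails: non-blue, z 108..125
    q=P[(abs(P[...,2]-116)<5)&(P[...,0]>350)&(P[...,0]<900)]
    print(n,"rails",len(q),cv2.minAreaRect(q[:,:2].astype(np.float32)))
    j=P[(P[...,2]>60)&(P[...,0]>640)&(P[...,0]<900)&(abs(P[...,1]-50)<90)&(P[...,2]<135)]
E
```

```text
top [517.7 267.7] [92.5 89.4] 11.003018379211426 138.03678641755562
top [550.8 155.8] [92.3 90.5] 10.817732810974121 137.9883791749496
top [570.9  42.8] [92.6 87.6] 11.10007095336914 137.77363114497302
300 80 [651. 205. 747.]
300 130 [613. 206. 747.]
342 150 [744.  78. 128.]
415 200 [ 647. -124.    1.]
191 250 [526. 432.  16.]
310 205 [625. 149. 108.]
200 30 [690. 279. 750.]
top rails 5071 ((627.6243286132812, 432.71343994140625), (1014.0941162109375, 401.4552917480469), 75.74312591552734)
side [514.5 267.6] [90.8 86.4] 10.6426420211792 135.17598136632367
side [546.3 157.3] [88.  87.9] 10.71931266784668 135.0062090050876
side [566.9  43.1] [88.4 86.7] 11.634856224060059 134.9181906817547
side rails 5582 ((642.8203735351562, 26.57684326171875), (512.31494140625, 1564.295166015625), 0.2074715495109558)
```

```bash
python3 - <<'E'
from h import *
from workcell import read_state
ct=dict(np.load("top1.npz")); cs=dict(np.load("side1.npz"))
yaw=0.191; X=np.array([np.cos(yaw),np.sin(yaw)]); Y=np.array([-X[1],X[0]])
for n,c in(("top",ct),("side",cs)):
    P=cloud(c).reshape(-1,3); x=P[:,:2]@X; y=P[:,:2]@Y-48.5
    m=(abs(y)<178)&(P[:,2]>90)&(P[:,2]<122)&(x>350)&(x<780)
    print(n,[np.round(np.percentile(x[m&(abs(y-k)<8)],[0.5,2,50,98,99.5])) for k in (-174,-58,58,174)])
    for k in(-116,0,116): # housing front edge/rear edge
        mm=m&(abs(y-k)<40); print(k,np.histogram(x[mm],bins=np.arange(420,720,10))[0])
    t=(P[:,2]>140)&(P[:,0]>350)&(P[:,0]<900)&(P[:,2]<740)&(abs(P[:,1]-150)<350)
    q=P[t]; 
    for lo in range(-200,500,50):
        s=q[(q[:,1]>=lo)&(q[:,1]<lo+50)]
        if len(s)>8: print(lo,len(s),s.min(0).round(),s.max(0).round())
E
```

```text
top [array([439., 443., 556., 678., 682.]), array([440., 444., 561., 677., 681.]), array([441., 445., 559., 678., 682.]), array([441., 444., 562., 678., 682.])]
-116 [  0  24 108   0   0   0   0   9  17 131  37   0   0   0   0   0   0   0
   0  67 154 157 156 160 156 158  30   0   0]
0 [  0  11 121   0   0   0   0   0   0 129  56   0   0   0   0   0   0   0
   0  35 157 162 158 157 161 159  31   0   0]
116 [  0   8 121   0   0   0   0   0 144  28   0   0   0   0   0   0   0   0
  60 156 165 162 158 160 160 163  37   0   0]
-50 14 [539.  -5. 140.] [611.  -0. 731.]
0 393 [529.   0. 140.] [618.  50. 740.]
50 406 [527.  50. 140.] [611. 100. 740.]
100 439 [510. 100. 140.] [611. 150. 740.]
150 473 [506. 150. 140.] [611. 200. 740.]
200 439 [479. 200. 140.] [611. 250. 740.]
250 486 [473. 250. 140.] [611. 300. 740.]
300 394 [477. 300. 140.] [611. 350. 740.]
350 68 [610. 350. 723.] [611. 360. 740.]
450 95 [889. 483. 453.] [894. 500. 490.]
side [array([437., 437., 485., 675., 679.]), array([437., 438., 490., 675., 679.]), array([437., 438., 497., 674., 680.]), array([437., 438., 525., 673., 679
[... 289 characters left out ...]
2 304   0   0   0   0   0   0   0   0
   0   1   5  12  34 110  97  99   3   0   0]
-200 2275 [ 868. -200.  140.] [ 900. -150.  478.]
-150 2358 [ 865. -150.  140.] [ 898. -100.  478.]
-100 2478 [ 865. -100.  141.] [899. -50. 478.]
-50 2573 [870. -50. 140.] [898.  -0. 479.]
0 2697 [867.   0. 140.] [898.  50. 480.]
50 2788 [868.  50. 140.] [898. 100. 481.]
100 2883 [868. 100. 140.] [898. 150. 483.]
150 3000 [869. 150. 140.] [897. 200. 485.]
200 3003 [792. 200. 140.] [898. 250. 487.]
250 3616 [792. 250. 140.] [898. 300. 490.]
300 3361 [838. 300. 140.] [898. 350. 493.]
350 3416 [866. 350. 140.] [898. 400. 497.]
400 3527 [867. 400. 140.] [897. 450. 501.]
450 3607 [865. 450. 140.] [898. 500. 505.]
```

```bash
cat >> h.py <<'E'
from workcell import *
yaw=0.191; X=np.array([np.cos(yaw),np.sin(yaw)]); Y=np.array([-X[1],X[0]])
U0,V0=560.,48.5
def w(u,v,z): return [*((U0+u)*X+(V0+v)*Y),z]   # station xy, world z
def rot():
    c=[]
    for s in(1,-1):
        y=np.array([*(s*Y),0]); z=np.array([0,0,-1.]); c.append(np.column_stack([np.cross(y,z),y,z]))
    t=read_state()["tool_rot"]; return max(c,key=lambda R:np.trace(R.T@np.array(t)))
def push(v,u0,u1,zp=121):
    """approach at station u0, slow-push to u1 (face stop expected ~10 mm before)"""
    s=np.sign(u1-u0)
    movep(w(u0,v,190),rot())
    if movel(w(u0,v,zp),max_speed=120,guard=12): print("touch going down",read_state()["eef_pos"]); return
    g=movel(w(u1-s*25,v,zp),max_speed=80,guard=25)
    if not g: g=movel(w(u1,v,zp),max_speed=25,guard=20)
    st=read_state(); p=np.array(st["eef_pos"]); print("guard",g,"station u",p[:2]@X-U0,"v",p[:2]@Y-V0,"F",np.round(st["ft_force"],1),"t",st["time"])
    movel(w(p[:2]@X-U0-s*12,v,zp),max_speed=100)
    movel(w(p[:2]@X-U0-s*12,v,200),max_speed=200)
E
python3 - <<'E'
from h import *
clamp()
push(116,81,-14)
c=camera("top"); cv2.imwrite("pics/t2.png",c["image"])
for r,z in blocks(c): print(np.array(r[0])@X-U0+61,r[1])
print(read_state()["time"])
E
```

```text
guard True station u -3.8719331461113597 v 116.06154030921638 F [2.6 0.2 2.5] t 5.225
71.3467106095768 (92.3515396118164, 89.8923110961914)
69.60370926378175 (92.47132873535156, 88.03439331054688)
6.0917
```

View pics/t2.png

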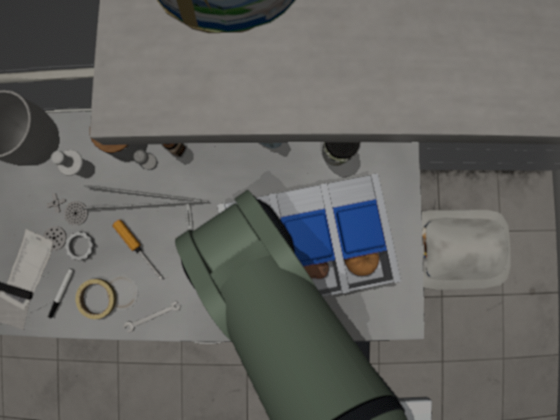

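The view shows the arm over the left bay, with the other two covers unmoved. Contact stopped at u = -3.9, where the shut stop was predicted (-4). Next are the middle cover and the right one.

```bash
python3 - <<'E'
from h import *
push(0,93,-14)
push(-116,-70,2)
movep(w(-60,300,260),rot())
for n in("top","side"):
    c=camera(n); cv2.imwrite(f"pics/{n}3.png",c["image"])
    for r,z in blocks(c): print(n,np.array(r[0])@X-U0+61,np.round(r[1]))
print(read_state()["time"])
E
```

```text
guard True station u -4.222996122543577 v 0.032141908397370855 F [2.3 0.3 2.6] t 9.3083
guard True station u -8.629594611072662 v -116.06718116658527 F [ 0.4 -0.7 -0.9] t 12.8583
top 1.1625643484140937 [91. 90.]
top 0.6125303851662238 [91. 91.]
top 109.95737240920084 [93. 88.]
side -3.176849788762979 [89. 87.]
side -3.6997848027356213 [90. 88.]
side 106.23821167599976 [90. 87.]
15.325
```

View pics/top3.png

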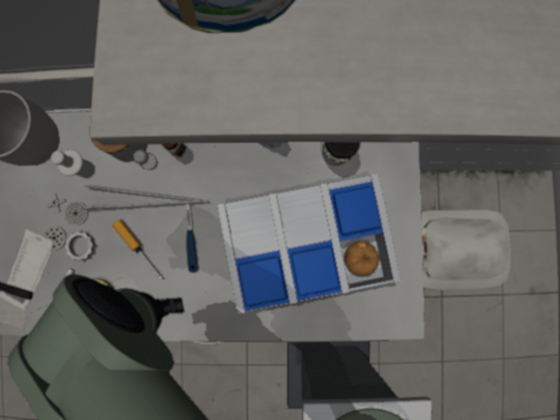

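The final view shows the left and middle covers shut (262,280; 315,270) and the right one fully back (355,210). The onion is visible at (362,258), and the jar and peeler haven't moved.

```bash
python3 -c "
from workcell import *
print(finish_job())"
```

```text
the job is handed in; nothing more can be done
None
```

I handed the job in at about 15 s: the onion's cover (right bay) is fully open, the left and middle covers are fully shut, and the food, jar and peeler look undisturbed in the final top view. No verdict came back.

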